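Open a push-to-open distribution box and switch on its main switch

TASK

The finished distribution box lies on its back on the bench with its door shut. Press the ribbed pad of the door with a fingertip so that the touch catch lets go, take the finger away so that the door springs ajar by itself, then push the door over with the finger until it lies back on its stop, and push the lever of the main switch (the wide two-pole one at one end of the row) fully over to on, towards the hinge. Nothing is to be picked up: leave the three breakers switched on and the loose screwdriver, tape, carton and spare breaker lying where they are.

Things in the scene. Friction and masses are not known exactly. Their poses are not given: they have to be found in the camera images.
- box: White distribution box, fixed to the bench on its back: 200 mm (its x) by 240 mm (its y), front cover 90 mm above the bench. Origin: centre of its underside. Its +x points to its top edge (three cable glands, door hinge), away from the robot at yaw 0 (turned up to 20 degrees either way). Shut, the door covers x -62 to 62 mm, y -100 to 100 mm; its top face is 98 mm above the bench.
- row_center (a point): Middle of the row of switchgear under the door, x = y = 0 of the box, on the middle breaker's face, 72 mm above the bench. The row runs along the box's y; faces are 45 mm long in x. Three breakers at y = 18, 0, -18 mm; lower blanking covers beside them; main switch and flat energy meter (both 36 mm wide, faces 72 mm above the bench) at y = 63 and -63 mm, either way round.
- door (a joint): Angle of the door (rad): 0 shut, grows as it opens about its hinge, below 0 pressed in. 124 mm from hinge to free edge, 200 mm wide, 5 mm thick, skirt 10 mm deep along the free edge; 0.12 kg. From ajar (about 0.45) only its weight acts: it must be pushed past upright (1.57), then it falls over by itself to its stop at 2.75.
- thumb_pad (a point): Point on the door's outer face in the middle of the ribbed pad (34 mm long), half-way along the free edge and 12 mm in from it: press here, straight down. Pressed 2 to 3 mm (about 3 N; hard stop at 4 mm, -0.038 rad) the catch lets go for good; once the finger is gone a spring plunger lifts the door to about 0.45 rad (free edge 50 mm up) and holds it there.
- door_edge (a point): Middle of the door's free edge, level with its outer face; moves with the door. The black strike of the catch hangs below it, 12 mm wide, down to 26 mm below the outer face: pass a finger under the edge to one side of it.
- door_hinge (a point): Middle of the hinge line on the box (the line runs along the box's y), 98 mm above the bench.
- main_toggle (a joint): Lever of the main switch (rad): 0 off, leaning 37 degrees towards the box's -x; 1.3 fully on, leaning 37 degrees towards +x, the hinge. It stays where it is left; about 3 N at the tip moves it. Start: 0 to 0.12.
- main_tip (a point): Middle of the tip of the main switch's black lever: 28 mm wide (box y), 7 mm thick, 26 mm from its pivot, which is 64 mm above the bench at x = 0 of the box; tip 85 mm above the bench when off or on, 90 mm half-way. Three times as wide as the breakers' levers, alone at one end of the row.
- breaker1 (a joint): Lever of the breaker at y = +18 mm (rad): 0 on (leaning towards the hinge), 1.3 off. Levers 9 mm wide, 6 mm thick, 85 mm above the bench at the tip.
- breaker2 (a joint): Lever of the breaker at y = 0, as breaker1.
- breaker3 (a joint): Lever of the breaker at y = -18 mm, as breaker1.
- screwdriver: Loose screwdriver, 200 mm long, lying across the bench on the robot's side of the box. Leave alone.
- tape_roll: Loose black roll of tape, 72 mm across, 19 mm high, lying flat on the +y side of the box. Leave alone. Origin: centre of its underside.
- carton: Loose small cardboard carton, 100 by 80 by 65 mm high, on the -y side of the box. Leave alone. Origin: centre of its underside.
- spare_breaker: Loose spare single-pole breaker lying on its side, 85 by 70 by 18 mm high, on the +y side of the box beyond the tape. Leave alone.

How it is judged (in metres and radians):
On the way, in this order (a step that is already met when the one before it is completed fails the run):
1. the door has been pressed in at its ribbed pad (value of joint door below -0.008 rad and contact force between the fingers and door above 0.3 N and horizontal distance between the grasp point and thumb_pad below 0.05 m).
2. the door has sprung ajar by itself, with nothing of the robot on it (value of joint door between 0.3 and 0.8 rad and contact force between each of the fingers, the arm and door below 0.1 N), for 0.2 s.
3. the door lies back on its stop (value of joint door above 2.5 rad), for 0.1 s.
4. the main switch is fully on (value of joint main_toggle above 1.1 rad), for 0.1 s.
At the end, for the whole second after the job is handed in: The door lies back on its stop (beyond 2.5 rad), the main switch's lever is beyond 1.1 of its 1.3 rad, the three breakers are still on (within 0.3 rad), and the screwdriver, tape, carton and spare breaker lie within 20 mm of where they were (value of joint door above 2.5 rad and value of joint main_toggle above 1.1 rad and value of joint each of breaker1, breaker2, breaker3 below 0.3 rad and distance of each of screwdriver, tape_roll, carton, spare_breaker from where it was at the start of the episode below 0.02 m); the robot touches nothing.
It fails at once if a breaker was switched off (value of joint any of breaker1, breaker2, breaker3 above 0.5 rad).
It fails at once if a bystander was picked up, carried or pushed away (distance of any of screwdriver, tape_roll, carton, spare_breaker from where it was at the start of the episode above 0.03 m).
It also fails if it takes over 58 s, if anything falls off the work surface, if the arm or the gripper's body presses on something with over 40 N, if the wrist force passes 120 N, or if a joint passes its speed limit or range.

ROBOT

A 6-joint arm with a two-finger parallel gripper is mounted at the origin on the work surface. World frame = base frame: x ahead of the robot, y to its left, z up, the work surface at z = 0. Lengths are in mm, angles in rad, forces in N, time in s.
With the tool pointing down it reaches from about 300 to 775 mm from the base axis. Payload 14.6 kg.
Tool frame: the origin (TCP) lies on the centre line of the jaws, within the pads' length; the fingertips stand 19 mm ahead of it and the grasp point (between the pads) is the TCP (bot.tip_reach is the distance from the TCP to the fingertips, in mm); y points along the fingers, x is the direction in which the jaws open and shut, and the axes are right-handed (so a half turn about y gives the same grasp; the last joint's range is limited). The gripper opens to 85 mm and grips with 20 to 120 N. Pads are 22 mm wide; open, the fingers measure 114 mm over their backs; the gripper's body (76 mm by 85 mm) begins 54 mm behind the grasp point. The pads swing forward as they close: fully open they stand 13 mm farther back than shut.
Start: joints at [-1.245, 0.3, 1.521, -0, 1.321, -0.067], TCP at [210.52, -508.105, 250.281] pointing down, gripper open.
Joint ranges: [-3.03, 3.03], [-0.79, 2.21], [0.23, 2.52], [-1.04, 4.18], [0, 3.07], [-2.55, 2.55]. Speed limits (rad/s): [2.22, 2.22, 2.57, 3.14, 3.14, 3.14].

INTERFACE

Orientations are given as a unit quaternion [w, x, y, z].
In Python, from rig import bot gives the robot as it stands. Calls block until the motion is done:
- bot.move_to(position, orientation): joint-space move of the TCP to a pose.
- bot.servo_line(position, attitude=None, speed=150, until_force=None): straight line of the TCP; attitude=None keeps the orientation; speed is the mean speed in mm/s. With until_force (N) it stops when the force on the tool has changed by that much, and returns True; else False.
- bot.move_joints(angles): joint-space move.
- bot.move_gripper(opening, grip_force=None): finger opening in mm; grip_force is the grip in N (None keeps the last); returns when the fingers have stopped.
- bot.dwell(seconds).
- bot.ik(position, orientation): joint angles nearest the present ones, or None.
- bot.read_state(): the state.
- bot.read_camera(name): name is "side" or "top" or "wrist"; returns a dict with "image" (420x560x3 uint8, blue, green, red), "depth" (420x560 float32, mm along the optical axis (not along the pixel's ray), 0 where there is no reading), "fovy" (degrees; the focal length in pixels is half the picture's height over the tangent of half this angle, whatever the lens; pixels are square), "cx", "cy" (the principal point, pixels), "eye" and "attitude" of the camera in the world; the wrist camera has in their place "mount" (4x4, takes a point from camera to tool coordinates, whose origin is the TCP and whose axes are the tool frame's). Camera axes: x right, y down, z forward; pixel columns grow to the right and rows downward; lengths in mm; the calibration is good to about 2 mm. A picture is of the moment at which its call begins: read the wrist's pose just before it.
A pose or a line that the arm cannot do raises bot.MotionError and nothing moves.
- bot.finish_job(): hands the job in, once; it reports no verdict.
The state is a dict: "clock": time; "joint_positions": joint angles; "qvel": joint speeds; "effort": joint torques, N m; "ee_pos": TCP position; "tool_rot": TCP orientation; "ft_force": force on the tool from outside, world axes, zero at the start; "moment": the same for the moment, N m; "grip_width": finger opening in mm.
Only numpy, scipy, OpenCV 4.12 (cv2) and the standard library are available. Lean on these libraries where they do the work, as an engineer would, in place of code of your own. Each camera call takes 0.05 s, during which the arm holds its last target. There are 200 camera calls.

## Working session

There is one attempt and no reset: what is moved stays moved. The work goes in short steps, each a Python script; the robot and the scene stay as the last script left them, time stands still between calls to the robot, and variables do not carry over. Pictures are saved under pics/ and viewed, about 8 in all and at most 12, crops included, and the job is handed in when it is done.

```bash
mkdir -p pics; ls; cat > h.py <<'E'
import numpy as np, cv2
from scipy.spatial.transform import Rotation as R
from rig import bot
def rot(q): return R.from_quat([q[1],q[2],q[3],q[0]]).as_matrix()
def cam(name):
    s=bot.read_state(); c=bot.read_camera(name); 
    if 'mount' in c:
        T=np.eye(4); T[:3,:3]=rot(s['tool_rot']); T[:3,3]=s['ee_pos']; T=T@np.array(c['mount']); c['R']=T[:3,:3]; c['t']=T[:3,3]
    else: 
        a=np.array(c['attitude']); c['R']=rot(a) if a.size==4 else a; c['t']=np.array(c['eye'])
    c['f']=c['image'].shape[0]/2/np.tan(np.radians(c['fovy'])/2); return c
def cloud(c):
    v,u=np.mgrid[:420,:560]; d=c['depth']
    p=np.stack([(u-c['cx'])/c['f']*d,(v-c['cy'])/c['f']*d,d],-1)
    return p@c['R'].T+c['t']
def plane(c,u,v,z):
    r=c['R']@np.array([(u-c['cx'])/c['f'],(v-c['cy'])/c['f'],1]); return c['t']+r*(z-c['t'][2])/r[2]
def save(c,n): cv2.imwrite('pics/'+n+'.png',c['image'])
E
python3 - <<'E'
from h import *
s=bot.read_state();print(s['clock'],s['tool_rot'],s['ft_force'])
for n in('top','side'):
    c=cam(n);save(c,n+'0');print(n,c['t'],c['fovy'],c['cx'],c['cy'],c['R'].round(3).tolist())
    P=cloud(c);z=P[...,2];m=(c['depth']>0)&(abs(z-98)<5)
    print(m.sum(),P[m].min(0),P[m].max(0))
    r=cv2.minAreaRect(P[m][:,:2].astype(np.float32));print(r)
E
```

```text
pics
0.0 [ 0.58819435 -0.58770396  0.39313657 -0.392524  ] [1.09558872 0.36795934 0.23553767]
top [ 465.74615491    4.46199531 1139.62573874] 50.955161332646284 273.9711650659766 208.19464110342514 [[0.014, -0.995, 0.094], [-1.0, -0.012, 0.023], [-0.022, -0.094, -0.995]]
4810 [ 455.96536952 -217.06008314   93.00218075] [842.12469085 693.6267383  102.99398294]
((631.5250854492188, 221.39450073242188), (912.4371337890625, 257.59893798828125), 78.32416534423828)
side [100.60558383 683.4444602  727.60031224] 45.23337458473462 280.6261091498286 206.74363213974698 [[-0.817, -0.368, 0.444], [-0.577, 0.515, -0.634], [0.005, -0.774, -0.633]]
3820 [  18.64236641 -216.15098935   93.00931367] [679.32332228 601.7479014  102.97749471]
((526.0030517578125, 97.19186401367188), (805.9387817382812, 635.8643798828125), 41.21854782104492)
```

```bash
python3 - <<'E'
import cv2,numpy as np
a=[cv2.imread(f'pics/{n}0.png') for n in('top','side')]
cv2.imwrite('pics/b.png',cv2.resize(a[0],(800,600)))
cv2.imwrite('pics/c.png',cv2.resize(a[1],(800,600)))
E
```

```text
(no output)
```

View pics/b.png

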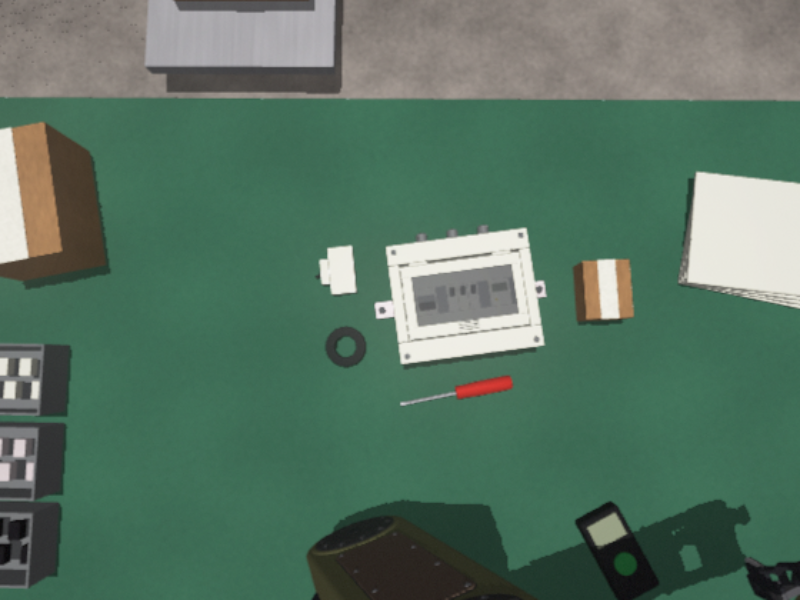

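View pics/c.png

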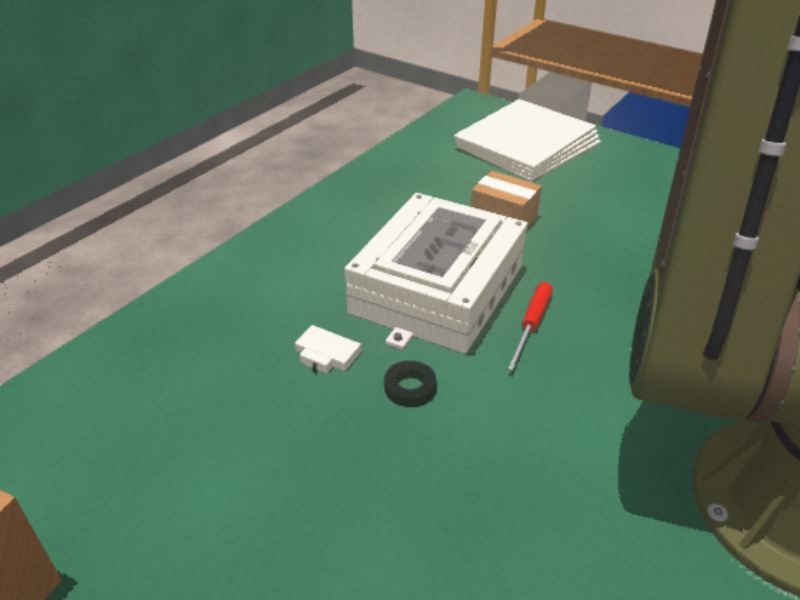

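The top view shows the box at about (465,296), the tape at (346,347), the carton at (607,290), and the screwdriver at (460,390). The box's yaw is slight, and the pad is on the near door edge at about (469,325). The side view agrees. Next I'll fit the box pose.

```bash
python3 - <<'E'
from h import *
for n in('top','side'):
    c=cam(n);P=cloud(c);g=plane(c,325.6,207,90) if n=='top' else g
    m=((c['depth']>0)&(abs(P[...,2]-93)<8)&(np.hypot(P[...,0]-g[0],P[...,1]-g[1])<175)).astype(np.uint8)
    m=cv2.morphologyEx(m,cv2.MORPH_OPEN,np.ones((3,3)))
    k=max(cv2.findContours(m,0,2)[0],key=cv2.contourArea)[:,0]
    # re-cast contour at z=90
    q=np.array([plane(c,u,v,90)[:2] for u,v in k],np.float32)
    print(n,cv2.minAreaRect(q), [P[...,2][m>0].mean()])
    d=P[m>0]; print('door z',np.percentile(d[:,2],[5,25,50,75,95]))
    # screws: dark spots
    if n=='top':
        x,y,w,h=cv2.boundingRect(k); im=c['image'][y-8:y+h+8,x-8:x+w+8]; print(x-8,y-8)
        cv2.imwrite('pics/d.png',cv2.resize(im,None,fx=6,fy=6,interpolation=cv2.INTER_CUBIC))
E
```

```text
top ((569.6356811523438, -90.68653869628906), (199.60401916503906, 239.490966796875), 8.257759094238281) [np.float64(93.93058303656152)]
door z [87.63918186 90.1722502  94.29023423 97.69883843 99.87086118]
262 152
side ((570.096435546875, -88.65426635742188), (202.42401123046875, 247.56890869140625), 8.379606246948242) [np.float64(94.87417803248005)]
door z [ 89.18743317  91.22221668  93.87055915  98.88155327 100.30988231]
```

View pics/d.png

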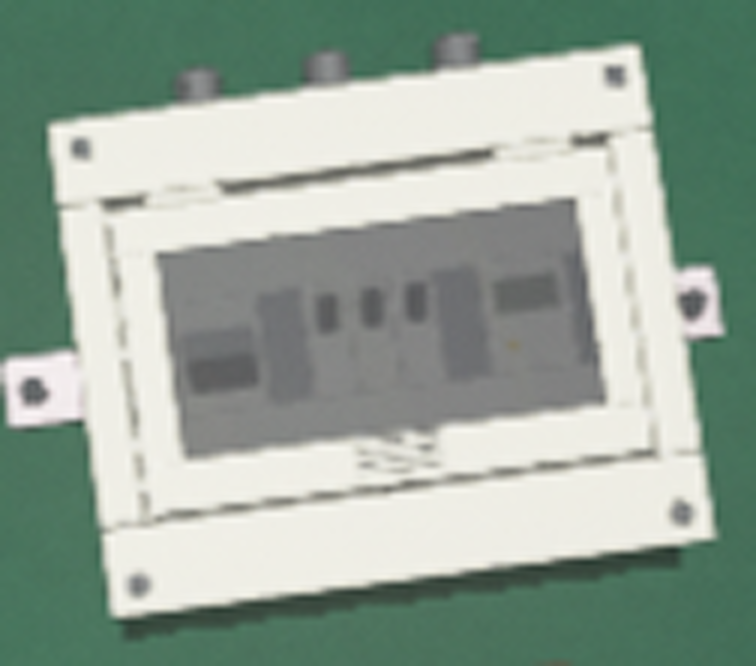

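The wide black lever is at crop pixel (225,372), on the left. So the main switch is at y=+63 and its lever leans towards the robot (off). The flat meter is on the right, at (526,293), and the ribs are at (400,450). The yaw is about +8.3°. Next I'll check IK for all the poses.

```bash
cat >> h.py <<'E'
YAW=np.radians(8.3); C=np.array([569.8,-90.2,0]); B=R.from_euler('z',YAW).as_matrix()
def W(x,y,z): return C+B@np.array([x,y,z],float)
def Q(tilt,sgn):  # tilt: degrees below horizontal, finger pointing to box +x
    t=np.radians(tilt); a=B@np.array([np.cos(t),0,-np.sin(t)]); x=sgn*B[:,1]
    q=R.from_matrix(np.stack([x,a,np.cross(x,a)],1)).as_quat(); return np.array([q[3],q[0],q[1],q[2]])
def tcp(x,y,z,tilt): # TCP for a fingertip at box x,y,z
    t=np.radians(tilt); L=bot.tip_reach; return W(x-L*np.cos(t),y,z+L*np.sin(t))
def arc(th,r,off,y): # fingertip below inner face of the door at angle th
    return 62-r*np.cos(th)-off*np.sin(th), y, 98+r*np.sin(th)-off*np.cos(th)
E
python3 - <<'E'
from h import *
print(bot.tip_reach)
for s in(1,-1):
  for n,p,t in [('press',(-50,0,130),90),('lever',(-34,63,78),90),('lev2',(5,63,78),90)]+[(f'u{t}',(-38,y,110),t) for y in(35,-35) for t in(10,20,30,40)]+[(f'a{th}',arc(th,100,25,35),t) for th in(.45,1,1.4,1.75) for t in (20,35)]:
    q=bot.ik(tcp(*p,t),Q(t,s)); print(s,n,None if q is None else np.round(q,2))
E
```

```text
19.0
1 press [-0.25  0.36  1.69  0.    1.09 -1.97]
1 lever [-0.13  0.43  1.73  0.    0.98 -1.85]
1 lev2 [-0.11  0.51  1.62  0.    1.02 -1.83]
1 u10 [-0.44  0.51  2.33  2.5   1.15  1.75]
1 u20 [-0.42  0.38  2.32  2.42  0.86  1.88]
1 u30 [-0.39  0.28  2.28  2.24  0.6   2.09]
1 u40 [-0.36  0.22  2.22  1.83  0.39  2.53]
1 u10 [-0.61  0.54  2.24  2.3   1.14  1.84]
1 u20 [-0.59  0.42  2.23  2.2   0.89  1.99]
1 u30 [-0.56  0.33  2.19  2.    0.66  2.22]
1 u40 None
1 a0.45 [-0.42  0.35  2.32  2.4   0.84  1.9 ]
1 a0.45 [-0.38  0.22  2.25  2.03  0.47  2.32]
1 a1 [-0.38  0.23  2.26  2.32  0.7   2.06]
1 a1 None
1 a1.4 [-0.34  0.23  2.18  2.3   0.62  2.13]
1 a1.4 None
1 a1.75 [-0.3   0.27  2.09  2.3   0.57  2.16]
1 a1.75 None
-1 press [-0.25  0.36  1.69  0.    1.09  1.17]
-1 lever [-0.13  0.43  1.73  0.    0.98  1.29]
-1 lev2 [-0.11  0.51  1.62  0.    1.02  1.31]
-1 u10 [-0.44  0.51  2.33  2.5   1.15 -1.39]
-1 u20 [-0.42  0.38  2.32  2.42  0.86 -1.26]
-1 u30 [-0.39  0.28  2.28  2.24  0.6  -1.05]
-1 u40 [-0.36  0.22  2.22  1.83  0.39 -0.62]
-1 u10 [-0.61  0.54  2.24  2.3   1.14 -1.3 ]
-1 u20 [-0.59  0.42  2.23  2.2   0.89 -1.15]
-1 u30 [-0.56  0.33  2.19  2.    0.66 -0.92]
-1 u40 [-0.52  0.28  2.14  1.62  0.49 -0.52]
-1 a0.45 [-0.42  0.35  2.32  2.4   0.84 -1.24]
-1 a0.45 [-0.38  0.22  2.25  2.03  0.47 -0.82]
-1 a1 [-0.38  0.23  2.26  2.32  0.7  -1.08]
-1 a1 [-0.34  0.14  2.17  1.74  0.4  -0.48]
-1 a1.4 [-0.34  0.23  2.18  2.3   0.62 -1.01]
-1 a1.4 [-0.3   0.16  2.08  1.58  0.36 -0.28]
-1 a1.75 [-0.3   0.27  2.09  2.3   0.57 -0.98]
-1 a1.75 [-0.27  0.21  1.99  1.49  0.33 -0.16]
```

```bash
python3 - <<'E'
from h import *
bot.move_gripper(0); print(bot.tip_reach, bot.read_state()['grip_width'])
bot.move_to(tcp(-50,0,170,90),Q(90,-1))
bot.servo_line(tcp(-50,0,106,90),speed=100)
bot.dwell(.2); f0=bot.read_state()['ft_force']
hit=bot.servo_line(tcp(-50,0,92,90),speed=12,until_force=5)
s=bot.read_state();print(hit,s['ee_pos'][2]-19,s['ft_force']-f0,s['clock'])
bot.dwell(.3);s=bot.read_state();print(s['ee_pos'][2]-19,s['ft_force']-f0)
bot.servo_line(tcp(-50,0,175,90),speed=120)
bot.servo_line(tcp(-170,0,200,90),speed=150)
bot.dwell(.5)
c=cam('side');save(c,'s1');print(bot.read_state()['clock'])
cv2.imwrite('pics/e.png',cv2.resize(c['image'][110:270,220:400],(720,640))[:600])
E
```

```text
19.0 -0.11314459053737169
True 93.90356764201215 [-1.95246654  0.92241224  7.42920844] 4.7833
93.90447591673123 [-1.98557268  0.15807048  6.32211864]
7.4333
```

View pics/e.png

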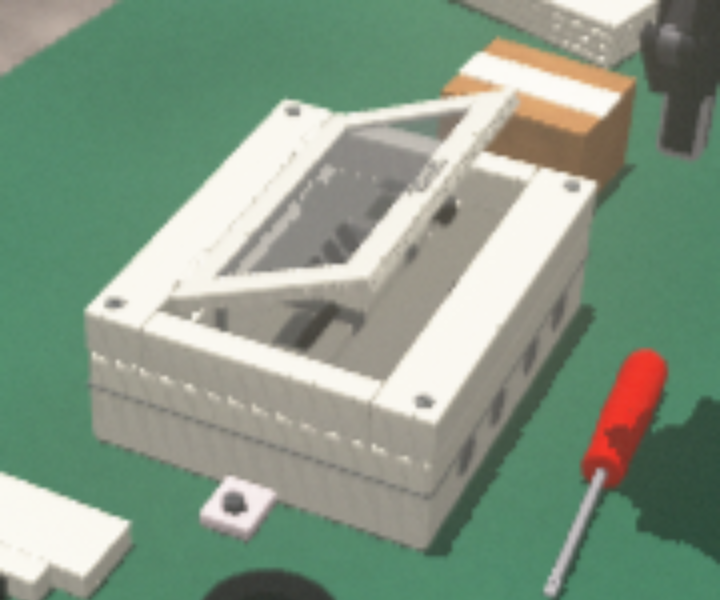

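The door is ajar. The lever is visible under it at (310,325), at the +y end as expected. Now I'll push the door over from underneath.

```bash
python3 - <<'E'
from h import *
T=20;q=Q(T,-1);y=35
for p in[(-100,y,230),(-88,y,150),(-88,y,112)]: print(bot.ik(tcp(*p,T),q))
bot.servo_line(tcp(-150,0,300,90),speed=200)
bot.move_to(tcp(-100,y,230,T),q)
bot.servo_line(tcp(-88,y,111,T),speed=150)
bot.dwell(.1);f0=bot.read_state()['ft_force']
hit=bot.servo_line(tcp(-38,y,109,T),speed=80,until_force=6)
s=bot.read_state();print('in',hit,s['ft_force']-f0,s['clock'])
c=cam('side');save(c,'s2')
cv2.imwrite('pics/f.png',cv2.resize(c['image'][90:270,220:420],(660,594)))
E
```

```text
[-0.55039456 -0.116551    2.41700035  1.93005875  0.69841219 -0.73385116]
[-0.52158182  0.17362487  2.43024418  2.23971408  0.83380632 -1.12897089]
[-0.52158182  0.31688411  2.42802726  2.3280706   0.92625081 -1.26737076]
in False [-0.64194309  0.13771223 -0.99100555] 11.6
```

View pics/f.png

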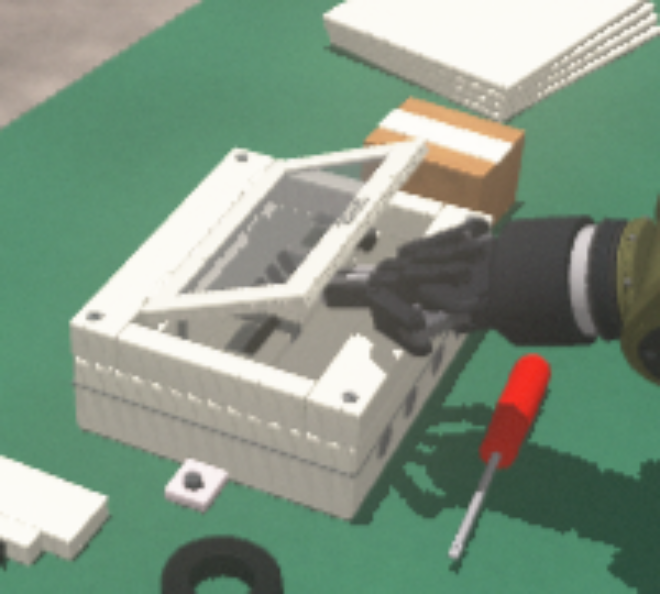

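The finger is under the edge, at (330,290), clear of the strike at (368,240). Next I'll sweep it over.

```bash
python3 - <<'E'
from h import *
T=20;q=Q(T,-1);y=35
f0=bot.read_state()['ft_force']
ths=np.linspace(.35,2.0,9)
for t in ths:
    if bot.ik(tcp(*arc(t,100,12,y),T),q) is None: print('no ik',t)
for t in ths:
    bot.servo_line(tcp(*arc(t,100,12,y),T),speed=110)
    s=bot.read_state();print(round(t,2),(s['ft_force']-f0).round(1),s['clock'])
bot.servo_line(tcp(0,y,230,T),speed=150)
bot.dwell(.3)
c=cam('side');save(c,'s3')
cv2.imwrite('pics/g.png',cv2.resize(c['image'][60:270,200:420],(620,592)))
print(bot.read_state()['clock'])
E
```

```text
0.35 [-0.8 -1.   0.4] 11.9083
0.56 [-0.5 -0.5  0.5] 12.25
0.76 [-2.  -0.8  0.8] 12.5917
0.97 [-0.8 -0.4  0. ] 12.9333
1.17 [-0.8  0.2 -0.1] 13.275
1.38 [-0.8 -0.4  0.4] 13.6167
1.59 [-1.1  0.   0.1] 13.9583
1.79 [-0.4 -1.  -0. ] 14.3
2.0 [-1.   0.5 -0.1] 14.6417
15.8083
```

View pics/g.png

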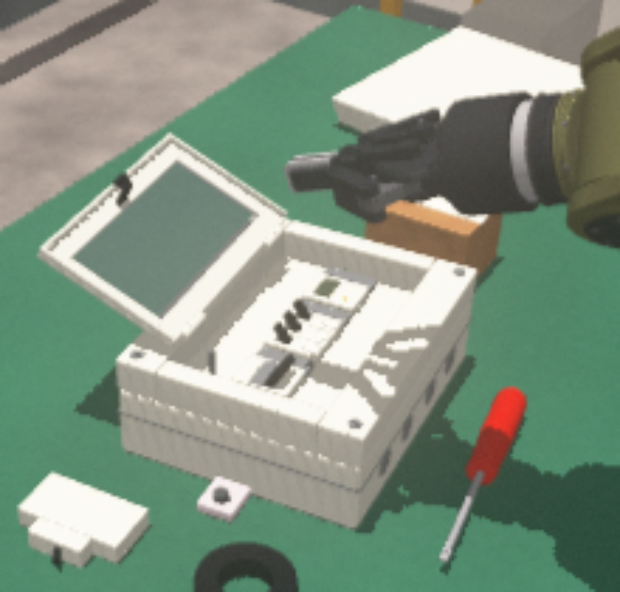

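The door lies on its stop, and the lever at (283,370) is exposed. Next is the lever.

```bash
python3 - <<'E'
from h import *
q=Q(90,-1)
bot.servo_line(tcp(-80,45,280,20),speed=200)
bot.move_to(tcp(-40,63,200,90),q)
bot.servo_line(tcp(-40,63,115,90),speed=150)
bot.dwell(.1)
print('down',bot.servo_line(tcp(-40,63,79,90),speed=50,until_force=8))
bot.dwell(.1);f0=bot.read_state()['ft_force']
for x in range(-32,13,4):
    h=bot.servo_line(tcp(x,63,79,90),speed=30,until_force=14)
    s=bot.read_state();print(x,h,(B.T@(s['ft_force']-f0)).round(1),(B.T@(s['ee_pos']-C)).round(1))
    if h: break
bot.servo_line(tcp(-15,63,79,90),speed=60)
bot.servo_line(tcp(-15,63,200,90),speed=150)
bot.servo_line(tcp(-150,0,230,90),speed=200)
bot.dwell(.2)
c=cam('side');save(c,'s4');t=cam('top');save(t,'t4')
a=cv2.resize(c['image'][110:270,220:380],(580,580));b=cv2.resize(t['image'][130:270,220:400],(580,451))
cv2.imwrite('pics/h.png',cv2.resize(c['image'][110:270,200:400],(750,600)))
cv2.imwrite('pics/i.png',cv2.resize(t['image'][130:270,220:400],(740,576)))
print(bot.read_state()['clock'])
E
```

```text
down False
-32 False [ 0.1  0.6 -0.7] [-31.9  63.   97.9]
-28 False [ 1.1 -0.4 -1.3] [-27.9  63.   98. ]
-24 False [-3.1 -0.2  1.4] [-24.1  63.   98. ]
-20 False [-0.3  0.1 -0.6] [-19.9  63.   98. ]
-16 False [ 0.3  0.5 -1.2] [-15.8  63.   97.9]
-12 False [ 0.1  0.2 -0.8] [-11.8  63.   98. ]
-8 False [-0.4  0.3 -0.9] [-7.9 63.  97.9]
-4 False [-1.7 -0.4 -0.9] [-3.9 63.  97.9]
0 True [-5.1 -0.8  6.1] [-1.  63.1 97.6]
24.95
```

View pics/h.png

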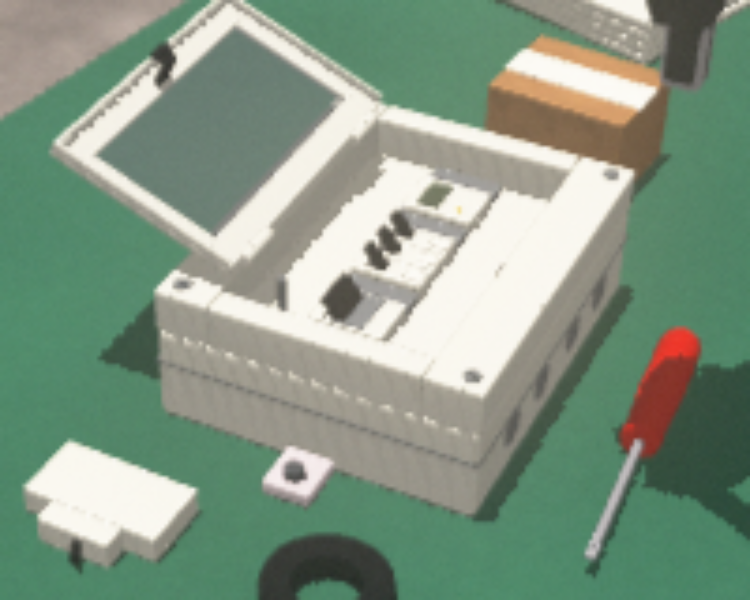

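View pics/i.png

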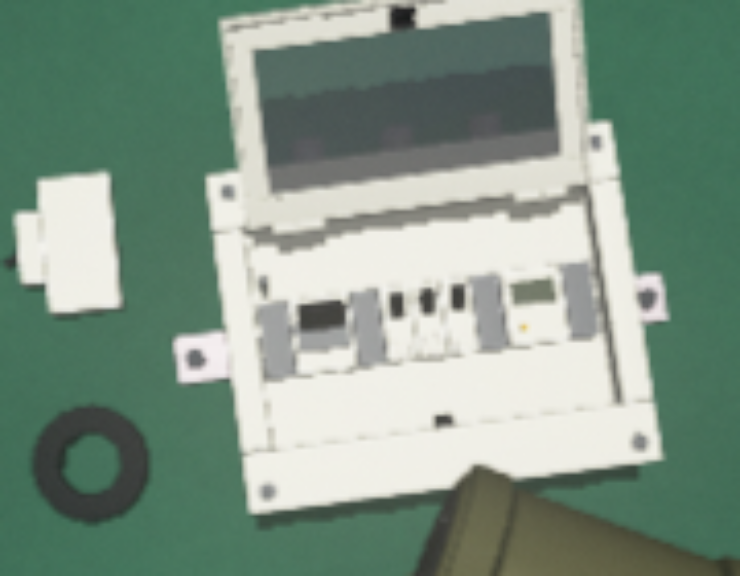

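The lever now leans towards the hinge, in line with the breakers (lever at (322,315), breakers at (397,303) to (458,296)). The bystanders look unmoved. There is plenty of time, so I'll push once more against the stop and then measure the lean.

```bash
python3 - <<'E'
from h import *
bot.servo_line(tcp(-15,63,200,90),speed=200)
bot.servo_line(tcp(-15,63,79,90),speed=100,until_force=10)
bot.dwell(.1);f0=bot.read_state()['ft_force']
h=bot.servo_line(tcp(6,63,79,90),speed=25,until_force=22)
s=bot.read_state();print(h,(B.T@(s['ft_force']-f0)).round(1),(B.T@(s['ee_pos']-C)).round(1))
bot.servo_line(tcp(-15,63,79,90),speed=60)
bot.servo_line(tcp(-15,63,200,90),speed=150)
bot.servo_line(tcp(-150,0,230,90),speed=200)
bot.dwell(.3)
t=cam('top');g=cv2.cvtColor(t['image'],6)
n,l,st,ce=cv2.connectedComponentsWithStats((g<85).astype(np.uint8))
for k in range(1,n):
    p=B.T@(plane(t,*ce[k],85)-C)
    if abs(p[0])<40 and abs(p[1])<85 and st[k,4]>3: print(p.round(1),st[k,2:])
o=cv2.imread('pics/top0.png');t4=t['image']
for nm,z,u0,v0,w in[('tape',19,242,243,24),('carton',65,424,203,28),('screwdriver',5,340,270,25),('spare',18,238,189,20)]:
    a=o[v0-w:v0+w,u0-w:u0+w].astype(np.float32).mean(2);b=t4[v0-w:v0+w,u0-w:u0+w].astype(np.float32).mean(2)
    print(nm,cv2.phaseCorrelate(a,b))
print(bot.read_state()['clock'])
E
```

```text
True [-8.1 -0.6 11.3] [-0.8 63.  97.7]
[ 9.5 -0.7 85. ] [ 3  5 11]
[  9.6 -19.   85. ] [ 3  5 14]
[ 9.8 61.2 85. ] [11  7 62]
[10.2 16.9 85. ] [ 3  5 12]
tape ((-0.05874536551165477, 7.93644719649933e-05), 1.0381632775275245)
carton ((0.03093411385142275, -0.016408084731633465), 0.9912635864151849)
screwdriver ((-0.1739884736959887, -0.06930139665088575), 0.6653560070037842)
spare ((-0.011043289618747565, 0.011940410376357846), 1.0085499075055122)
30.55
```

```bash
python3 -c "
from rig import bot
bot.finish_job()"
```

```text
the job is handed in; nothing more can be done
```

The job is done and handed in at about 30.6 s of the 58 s limit; it reported no verdict. I pressed the pad, let the door spring ajar, pushed it over onto its stop, and pushed the main switch lever (at y = +63 mm) to on.

My last checks, all from the cameras and the force sensor:
- **Main switch:** the lever's tip mask is at x = 9.8 mm, level with the three breakers (9.5 to 10.2 mm), which are on. A second, harder push stopped at the same place (-0.8 mm, against -1.0 mm the first time), so it is against its stop.
- **Door:** it was lying back on its stop in the side and top pictures taken after the first lever push.
- **Loose things:** the tape, carton, screwdriver and spare breaker moved less than 0.2 pixel in the top view. The screwdriver's match was the weakest (0.67), probably because of the arm's shadow.
- **Robot:** it stands clear of the box and everything else.

No check failed. I never read the door or lever angles directly; I judged both from the pictures and the contact forces.

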